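# Turn the pan handles in, hang the caddies, raise the extractor

## Task

Make the hob safe before the extractor comes up: turn both pans so that each handle lies inward over the hob glass, well clear of the other pan and its handle, with each pan sitting inside a ring of its own, and hang every caddy on the rail by its hook, slid along under the keeper bar to the blue stretch. When all of that is done, push the extractor toggle over to the green-dot side, hold it there for about two seconds and let it spring back to the middle. Never push it to the red side or tip a pan, and leave the mug, the jar and the pepper mill standing where they are.

Things in the scene. Friction and masses are not known exactly. Their poses are not given: they have to be found in the camera images.
- hob: Black glass hob, fixed, 260 (x) by 500 (y) by 8 mm thick, lying on the counter. Origin: centre of its underside; x points away from the robot, y to its left; the glass edges are at x = -130 and +130, y = -250 and +250 mm. Two white rings of 95 mm radius, centred at y = +145 and -145 mm.
- zone_left (a point): Centre of the left ring, on the glass, 8 mm above the counter.
- zone_right (a point): Centre of the right ring, on the glass, 8 mm above the counter. The two ring centres are 290 mm apart.
- saucepan: Loose steel saucepan, 132 mm across at the rim, 124 at the base, 70 tall, 0.75 kg. Origin: centre of its underside. Its straight black handle runs along its own -x: 18 mm wide, 16 thick, centre line 52 mm above the underside, ending 175 mm from the pan's axis. Starts in either ring, handle out over the front glass edge towards the robot.
- saucepan_grip (a point): Point on the saucepan handle's centre line, 125 mm from the pan's axis, 52 mm above its underside.
- saucepan_tip (a point): Outer end of the saucepan's handle, 175 mm from the pan's axis.
- skillet: Loose red skillet, 144 mm across at the rim, 120 at the base, 42 tall, 0.75 kg. Origin: centre of its underside. Its straight black handle runs along its own -x: 18 mm wide, 16 thick, centre line 36 mm above the underside, ending 175 mm from the pan's axis. Starts in either ring, handle out over the front glass edge towards the robot.
- skillet_grip (a point): Point on the skillet handle's centre line, 125 mm from the pan's axis, 36 mm above its underside.
- skillet_tip (a point): Outer end of the skillet's handle, 175 mm from the pan's axis.
- rack: Fixed steel rail rack right of the hob. Origin: on the counter under the rail's middle; y runs along the rail (to the robot's left), x away from the robot. Rail: 12 mm bar, axis at x = 0, 190 mm up, y = -170 to +170 mm between 16 mm posts. A 12 mm rest bar runs 90 mm below it, 7 mm nearer the robot: a hung caddy leans its back on it, tilted about 0.1 rad.
- rail_blue (a point): Middle of the rail's blue stretch (100 mm to either side along y), on the rail's axis; axes as the rack's. A 10 mm blue keeper bar lies over this stretch, its axis 31 mm above the rail's, held at the right post only, so a hook cannot go on here from above: it goes on at the bare stretch and slides right (-y) under the keeper.
- rail_bare (a point): Middle of the rail's bare stretch (60 mm to either side), left of the blue one, on the rail's axis, 160 mm from rail_blue. Nothing lies above the rail here.
- toggle (a joint): Extractor toggle angle, rad: 0 in the middle, + towards the green dot, - towards the red dot, stops at +0.5 and -0.5. Spring-centred at 0.35 N m/rad (about 3 N at the tip at full throw). Black paddle 30 (x) by 12 (y) mm, standing up 60 mm out of a fixed white box (60 by 60 by 40 mm); its pivot is 36 mm above the counter, the tip 64 mm above the pivot.
- toggle_tip (a point): Middle of the paddle's top end, 100 mm above the counter when centred; axes move with the paddle.
- switch_box: Fixed white switch box, 60 by 60 by 40 mm tall, just right of the hob's front. Origin: centre of its underside. Green dot on its top at +y (the robot's left), red dot at -y; the paddle swings along its y.
- mug: Blue mug, 76 mm across, 90 mm tall; bystander. Origin: centre of its underside.
- jar: Amber jar with red cap, 70 mm across, 110 mm tall; bystander. Origin: centre of its underside.
- mill: Dark wooden pepper mill, 54 mm across, 140 mm tall; bystander. Origin: centre of its underside.
- caddy_teal: Loose teal caddy, 0.25 kg, or absent: open box 84 (x) by 56 (y) by 60 mm tall, standing on the counter in front of the rack at the start. Origin: centre of its underside. In it stands a flat-sided grip post, 26 (x) by 18 (y) mm, centred at x = -10, y = 0, top 105 mm above the underside. At its back (+x) a steel strap rises to a hook.
- caddy_teal_hook (a point): Middle of the underside of the teal caddy's hook: x = 59, y = 0, 130 mm above its underside; 6 mm above the rail's axis when hung. The hook is 20 mm wide and opens downward: strap at x = 42 to 48, gap for the rail 48 to 70, tip 70 to 76 reaching down to 112 mm; its top is at 138 mm.
- caddy_yellow: Loose yellow caddy, 0.25 kg, or absent: open box 84 (x) by 56 (y) by 60 mm tall, standing on the counter in front of the rack at the start. Origin: centre of its underside. In it stands a flat-sided grip post, 26 (x) by 18 (y) mm, centred at x = -10, y = 0, top 105 mm above the underside. At its back (+x) a steel strap rises to a hook.
- caddy_yellow_hook (a point): Middle of the underside of the yellow caddy's hook: x = 59, y = 0, 130 mm above its underside; 6 mm above the rail's axis when hung. The hook is 20 mm wide and opens downward: strap at x = 42 to 48, gap for the rail 48 to 70, tip 70 to 76 reaching down to 112 mm; its top is at 138 mm.
- caddy_orange: Loose orange caddy, 0.25 kg, or absent: open box 84 (x) by 56 (y) by 60 mm tall, standing on the counter in front of the rack at the start. Origin: centre of its underside. In it stands a flat-sided grip post, 26 (x) by 18 (y) mm, centred at x = -10, y = 0, top 105 mm above the underside. At its back (+x) a steel strap rises to a hook.
- caddy_orange_hook (a point): Middle of the underside of the orange caddy's hook: x = 59, y = 0, 130 mm above its underside; 6 mm above the rail's axis when hung. The hook is 20 mm wide and opens downward: strap at x = 42 to 48, gap for the rail 48 to 70, tip 70 to 76 reaching down to 112 mm; its top is at 138 mm.
Mind the look-alikes: they are no part of the job. Of the things that look like the caddy_orange, the smallest one is meant.

How it is judged:
By the outcome, as a careful person would: the job done as asked, in the order asked, and still so for the second after the job is handed in, with the robot touching nothing.
Of caddy_teal, caddy_yellow, caddy_orange only 2 to 3 are there at a start; the rules pass over those that are not, and their reading is None.
At some moment in a run one of saucepan, skillet, caddy_teal, caddy_yellow, caddy_orange may be knocked a few centimetres aside while the robot is not near it.
It also fails if it takes over 210 s, if anything falls off the work surface, if the arm or the gripper's body presses on something with over 40 N, if the wrist force passes 120 N, or if a joint passes its speed limit or range.

## Robot

A 6-joint arm with a two-finger parallel gripper is mounted at the origin on the work surface. World frame = base frame: x ahead of the robot, y to its left, z up, the work surface at z = 0. Lengths are in m, angles in rad, forces in N, time in s.
With the tool pointing down it reaches from about 0.3 to 0.75 m from the base axis. Payload 8.5 kg.
Tool frame: the origin (TCP) lies at the very end of the fingers, on their centre line; the grasp point (between the pads) lies 19 mm behind it; x points along the fingers, y is the direction in which the jaws open and shut, and the axes are right-handed (so a half turn about x gives the same grasp; the last joint's range is limited). The gripper opens to 85 mm and grips with 20 to 120 N. Pads are 22 mm wide; open, the fingers measure 114 mm over their backs; the gripper's body (76 mm by 85 mm) begins 54 mm behind the grasp point. The pads swing forward as they close: fully open they stand 13 mm farther back than shut.
Start: joints at [0.978, 0.381, 1.297, -0, 1.464, -0.215], TCP at [0.203, 0.511, 0.231] pointing down, gripper open.
Joint ranges: [-3.11, 3.11], [-0.89, 2.33], [0.22, 2.48], [-1.42, 4.56], [0.17, 2.85], [-2.88, 2.88]. Speed limits (rad/s): [2.39, 2.39, 3.14, 3.14, 3.14, 3.14].

## Interface

Orientations are given as a unit quaternion [x, y, z, w].
In Python, from station import * gives the robot as it stands.
- The arm moves only by the tool move_arm, never from a script. Its argument "series" is a list of rows, each a list of 6 numbers: the shift along the tool's x, y, z in m, then the turn, a rotation vector about the tool's x, y, z in degrees. A call has 1 to 20 rows; each row is the pose to reach, as a shift and turn from the pose measured when the call began, along the tool's axes at that moment; what a row does not reach only later rows make up. A row lasts 1/8 s, in which the tool goes at most 62.5 mm and 10.7 degrees, less where a joint would pass 70% of its speed; a pose out of reach is approached as far as the arm can. A call with a gripper value outside its range is refused whole. "gripper" is the gripper's target within -1 to 1 (shut at 1, half-way at 0, fully open at -1), set as the call begins (left out, the last holds). The fingers move at their own pace and stop on an object; "grip_force" is the grip in N (left out, the last holds). Time passes only in rows, so rows that repeat a pose let the fingers close. It gives the time, the measured TCP pose, the force and the opening at its end, in the units of the state.
- get_obs(): the state, without advancing time (a new reading comes with each control period).
- camera(name): name is "side" or "top"; returns a dict with "color" (420x560x3 uint8, red, green, blue), "fx", "fy", "cx", "cy" (pixels), "world_from_camera" (4x4, takes a point from camera to world coordinates). Camera axes: x right, y up, looking along -z (the intrinsics and any distortion apply to the point x, -y, -z); pixel columns grow to the right and rows downward; lengths in m; the calibration is good to about 2 mm. A picture is of the moment at which its call begins. There is no depth.
- sign_off(): hands the job in, once; it reports no verdict.
The state is a dict: "t": time; "joint_positions": joint angles; "qvel": joint speeds; "effort": joint torques, N m; "tool_pos": TCP position; "ee_rot": TCP orientation; "force": force on the tool from outside, world axes, zero at the start; "moment": the same for the moment, N m; "gripper_width": opening from 0.0 (shut) to 1.0 (fully open).
Only numpy, scipy, OpenCV 4.12 (cv2) and the standard library are available. Lean on these libraries where they do the work, as an engineer would, in place of code of your own. Each camera call takes 0.05 s, during which the arm holds its last target. There are 200 camera calls.

## Working session

There is one attempt and no reset: what is moved stays moved. The work goes in short steps, Python scripts to look and compute and a tool call to move; the robot and the scene stay as the last step left them, time stands still between calls to the robot, and variables do not carry over. Pictures are saved under pics/ and viewed, about 12 in all and at most 16, crops included, and the job is handed in when it is done.

Besides the shell and the picture viewer there is one more tool, called as a command line: name --pt "numbers of a row" for each row, then --argument value for the rest. move_arm: Moves the arm, as the interface text tells. Its arguments: {"type":"object","properties":{"series":{"type":"array","items":{"type":"array","items":{"type":"number"}}},"gripper":{"type":"number"},"grip_force":{"type":"number"}},"required":["series"]}

```bash
mkdir -p pics; ls
cat > h.py <<'E'
from station import *
import numpy as np, cv2
from scipy.spatial.transform import Rotation as R
def shot(name,fn,crop=None,scale=1):
    c=camera(name); im=c["color"][:,:,::-1].copy()
    np.save('pics/'+fn+'.npy',im)
    if crop: im=im[crop[1]:crop[3],crop[0]:crop[2]]
    if scale!=1: im=cv2.resize(im,None,fx=scale,fy=scale,interpolation=cv2.INTER_CUBIC)
    cv2.imwrite('pics/'+fn+'.png',im); return c
def cal(name):
    import pickle,os
    f='cal_%s.pkl'%name
    if not os.path.exists(f):
        c=camera(name); c.pop('color'); pickle.dump(c,open(f,'wb'))
    return pickle.load(open(f,'rb'))
def ray(c,u,v):
    K=np.array([[c['fx'],0,c['cx']],[0,c['fy'],c['cy']],[0,0,1.]])
    d=c.get('distortion',c.get('dist'))
    p=cv2.undistortPoints(np.array([[[u,v]]],float),K,None if d is None else np.array(d,float))[0,0]
    T=np.array(c['world_from_camera']); return T[:3,3],T[:3,:3]@np.array([p[0],-p[1],-1.])
def atz(c,u,v,z):
    o,d=ray(c,u,v); return np.round(o+d*(z-o[2])/d[2],4)
def proj(c,P):
    T=np.linalg.inv(np.array(c['world_from_camera'])); q=T[:3,:3]@np.array(P)+T[:3,3]
    return np.round([c['cx']+c['fx']*q[0]/-q[2], c['cy']-c['fy']*q[1]/-q[2]],1)
def st():
    o=get_obs(); print(round(o['t'],2),np.round(o['tool_pos'],4),np.round(R.from_quat(o['ee_rot']).as_matrix(),3).tolist(),np.round(o['force'],1),o['gripper_width'])
E
python3 - <<'E'
from h import *
for n in("top","side"):
    c=shot(n,n+'0',scale=1.4); print({k:v for k,v in c.items() if k!='color'})
st()
E
```

```text
pics
{'fx': 455.22696641618217, 'fy': 455.22696641618217, 'cx': 276.801068473144, 'cy': 208.63969636996018, 'world_from_camera': array([[-0.01457389,  0.98578459, -0.16738086,  0.28879807],
       [-0.9998787 , -0.01528795, -0.00297827, -0.03221603],
       [-0.00549484,  0.16731715,  0.98588781,  1.53454724],
       [ 0.        ,  0.        ,  0.        ,  1.        ]])}
{'fx': 458.6938262702965, 'fy': 458.6938262702965, 'cx': 279.47663971924624, 'cy': 211.47094546452612, 'world_from_camera': array([[ 0.89687328,  0.20619776, -0.39128098,  0.07255114],
       [-0.44200997,  0.44920732, -0.7764277 , -0.97836234],
       [ 0.01566863,  0.86930735,  0.49402351,  0.71498671],
       [ 0.        ,  0.        ,  0.        ,  1.        ]])}
0.1 [0.2027 0.511  0.2308] [[-0.001, 0.369, 0.929], [-0.001, 0.929, -0.369], [-1.0, -0.001, -0.0]] [ 0.2 -0.7 -0.1] 0.998126098480124
```

View pics/top0.png

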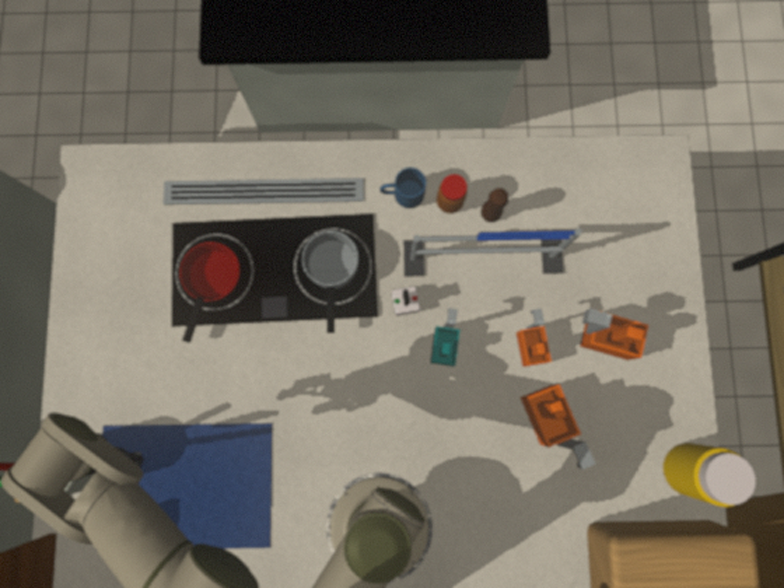

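View pics/side0.png

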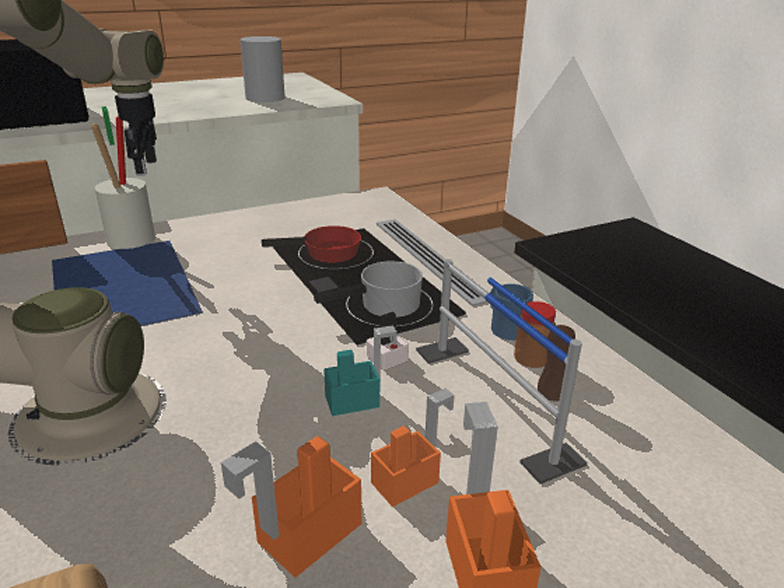

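Run:
```python
import numpy as np,cv2
im=np.load('pics/top0.npy')
for n,(a,b,c,d),s in(('hob',(115,145,275,255),5),('rack',(275,155,475,275),4)):
    cv2.imwrite(f'pics/{n}.png',cv2.resize(im[b:d,a:c],None,fx=s,fy=s,interpolation=cv2.INTER_CUBIC))
```

```text
(no output)
```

View pics/hob.png

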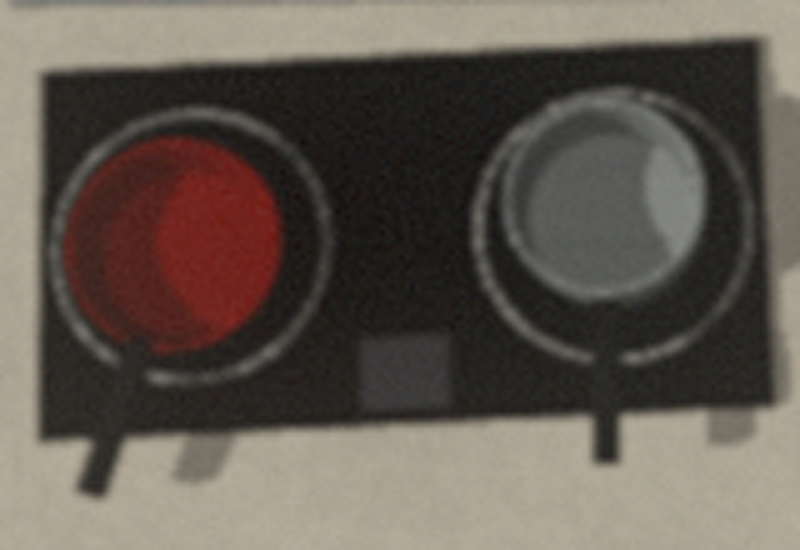

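View pics/rack.png

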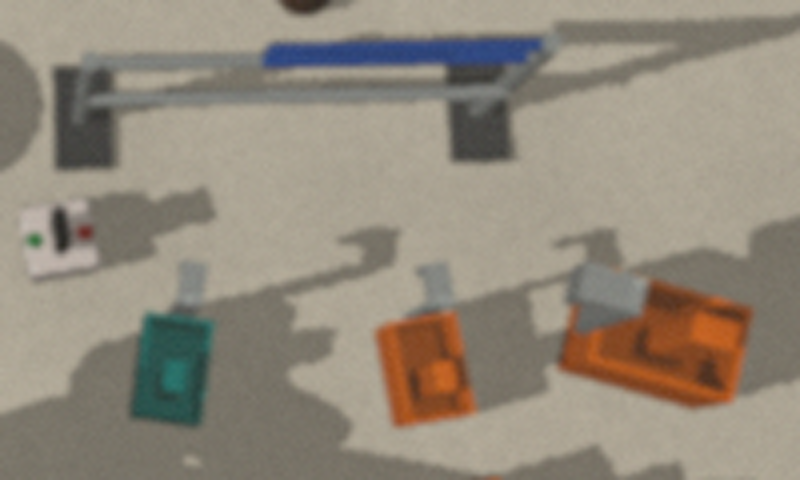

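Run:
```python
from h import *
c=cal('top')
H=lambda u,v,z:atz(c,115+u/5,145+v/5,z)
Q=lambda u,v,z:atz(c,275+u/4,155+v/4,z)
hc=[H(42,72,.008),H(762,40,.008),H(775,402,.008),H(40,438,.008)]
print('hob',hc,np.mean(hc,0),[np.linalg.norm(hc[i]-hc[i-1]) for i in range(4)])
m=np.mean(hc,0); d=hc[0]-hc[1]+hc[3]-hc[2]; th=np.arctan2(-d[0],d[1]); print('yaw',th)
u=np.array([-np.sin(th),np.cos(th),0]); print('zones',m+.145*u,m-.145*u)
print('skillet',H(174,246,.05),'tip',H(91,493,.044),'pan',H(604,198,.078),'tip',H(606,462,.06))
r=[Q(88,60,.19),Q(548,45,.19)];print('rail',r,np.mean(r,0),np.linalg.norm(r[0]-r[1]))
print('keeper',Q(265,55,.221),Q(550,50,.221),'rest',Q(90,101,.1),Q(505,93,.1))
for n,p,h in(('teal',(177,376),(192,270)),('orange',(438,378),(436,272))):
    a=Q(*p,.105);b=Q(*h,.138); print(n,a,b,'yaw',np.arctan2((b-a)[1],(b-a)[0]),np.linalg.norm((b-a)[:2]))
print('toggle',Q(60,228,.1),'box',Q(22,208,.04),Q(90,200,.04),Q(100,265,.04),Q(33,278,.04),'dots',Q(35,240,.04),Q(86,232,.04))
```

```text
hob [array([0.7296, 0.5024, 0.008 ]), array([0.7445, 0.0022, 0.008 ]), array([ 0.4909, -0.0038,  0.008 ]), array([0.4739, 0.493 , 0.008 ])] [0.609725 0.24845  0.008   ] [np.float64(0.2558727222663643), np.float64(0.5004218720239954), np.float64(0.2536709679880613), np.float64(0.49709077641815086)]
yaw 0.03198507610681516
zones [0.60508795 0.39337584 0.008     ] [0.61436205 0.10352416 0.008     ]
skillet [0.5962 0.3945 0.05  ] tip [0.4327 0.4455 0.044 ] pan [0.6181 0.1053 0.078 ] tip [0.4463 0.1057 0.06  ]
rail [array([ 0.6352, -0.0913,  0.19  ]), array([ 0.6413, -0.4409,  0.19  ])] [ 0.63825 -0.2661   0.19   ] 0.3496532139134431
keeper [ 0.6289 -0.2213  0.221 ] [ 0.6294 -0.4327  0.221 ] rest [ 0.6243 -0.0961  0.1   ] [ 0.6256 -0.431   0.1   ]
teal [ 0.4011 -0.1592  0.105 ] [ 0.4802 -0.1703  0.138 ] yaw -0.139418306139737 0.07987502738653678
orange [ 0.3964 -0.3634  0.105 ] [ 0.4757 -0.3587  0.138 ] yaw 0.05919934722833125 0.0794391591093461
toggle [ 0.5208 -0.0698  0.1   ] box [ 0.5479 -0.0401  0.04  ] [ 0.5538 -0.0969  0.04  ] [ 0.499  -0.1039  0.04  ] [ 0.489  -0.0483  0.04  ] dots [ 0.5208 -0.0505  0.04  ] [ 0.5268 -0.093   0.04  ]
```

move_arm --pt "0.04 0.01 0.1 0 0 0" --pt "0.08 0.02 0.2 -2 0 0" --pt "0.131 0.028 0.284 -4.4 0 0" --pt "0.131 0.028 0.284 -4.4 0 0" --pt "0.131 0.028 0.284 -4.4 0 0" --pt "0.131 0.028 0.284 -4.4 0 0" --pt "0.131 0.028 0.284 -4.4 0 0" --pt "0.131 0.028 0.284 -4.4 0 0" --gripper 0

```text
t: 1.15
tool_pos: [0.476, 0.433, 0.1007]
ee_rot: [0.105, 0.699, -0.106, 0.699]
force: [-0.3, 0.3, 0.9]
gripper_width: 0.499
```

Run:
```python
from h import *
st(); c=shot('top','t1')
im=np.load('pics/t1.npy'); im0=np.load('pics/top0.npy')
c=cal('top'); s=cal('side')
# overlay rack hypothesis on both initial images
def rack(x,y,th):
    f=lambda a,b,z:(x+a*np.cos(th)-b*np.sin(th),y+a*np.sin(th)+b*np.cos(th),z)
    return [(f(0,-.17,.19),f(0,.17,.19)),(f(0,-.16,.221),f(0,.04,.221)),(f(-.007,-.17,.1),f(-.007,.17,.1)),(f(0,-.178,0),f(0,-.178,.2)),(f(0,.178,0),f(0,.178,.2))]
a=cv2.resize(im0[155:215,275:435],None,fx=5,fy=5,interpolation=cv2.INTER_CUBIC)
b=cv2.resize(np.load('pics/side0.npy')[160:360,290:450],None,fx=2,fy=2,interpolation=cv2.INTER_CUBIC)
for p,q in rack(.635,-.266,.0175):
    l=lambda P,cc,o,k:tuple(int(round(t)) for t in (proj(cc,P)-o)*k)
    cv2.line(a,l(p,c,(275,155),5),l(q,c,(275,155),5),(0,255,0),1)
    cv2.line(b,l(p,s,(290,160),2),l(q,s,(290,160),2),(0,255,0),1)
t1=cv2.resize(im[150:260,110:270],None,fx=2.7,fy=2.7)
W=np.zeros((600,800,3),np.uint8)
W[:300,:800]=a; t1=t1[:290]; W[300:300+t1.shape[0],:t1.shape[1]]=t1
b2=b[100:400]; W[300:600,450:770]=b2
cv2.imwrite('pics/ov.png',W)
```

```text
1.15 [0.476  0.433  0.1007] [[0.0, 0.295, 0.955], [-0.0, 0.955, -0.295], [-1.0, -0.0, 0.0]] [-0.3  0.3  0.9] 0.49870017452087706
```

View pics/ov.png

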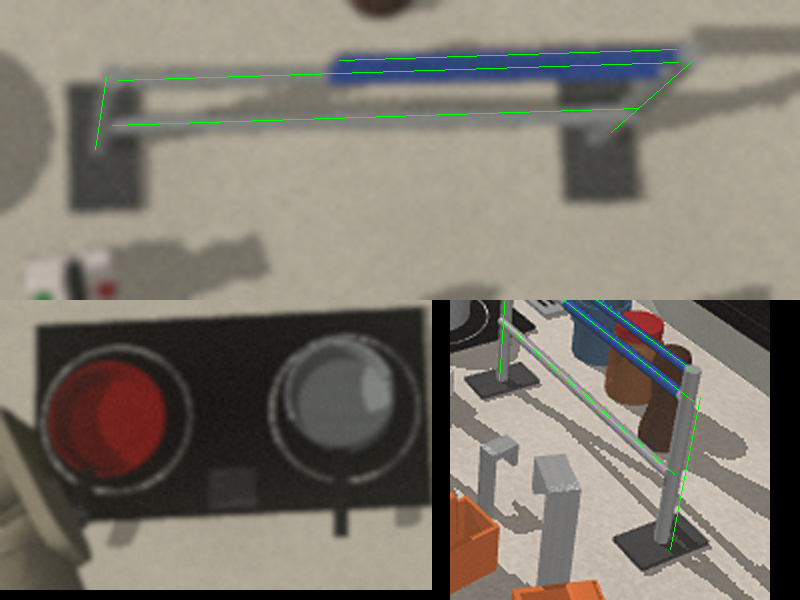

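move_arm --pt "0.03 0 0 0 0 0" --pt "0.06 0 0 0 0 0" --pt "0.076 0 0 0 0 0" --pt "0.076 0 0 0 0 0" --pt "0.076 0 0 0 0 0"

```text
t: 1.88
tool_pos: [0.4766, 0.4334, 0.026]
ee_rot: [0.106, 0.698, -0.105, 0.7]
force: [-0.0, 0.1, 0.8]
gripper_width: 0.5
```

move_arm --pt "0 0 0 0 0 0" --pt "0 0 0 0 0 0" --pt "0 0 0 0 0 0" --pt "0 0 0 0 0 0" --pt "0 0 0 0 0 0" --pt "0 0 0 0 0 0" --gripper 1 --grip_force 30

```text
t: 2.62
tool_pos: [0.477, 0.4337, 0.0271]
ee_rot: [0.106, 0.698, -0.104, 0.7]
force: [-0.8, 0.4, 6.6]
gripper_width: 0.206
```

```bash
cat >> h.py <<'E'
def arc(c,dyaw,n,shift=(0,0),rep=2):
    """rows: swing about world c by dyaw deg from current pose, plus total shift"""
    o=get_obs(); p=np.array(o['tool_pos']); M=R.from_quat(o['ee_rot']).as_matrix()
    c=np.array([c[0],c[1],p[2]]); out=[]
    for i in list(range(1,n+1))+[n]*rep:
        w=R.from_euler('z',dyaw*i/n,degrees=True)
        q=c+w.apply(p-c)+np.array([shift[0],shift[1],0])*i/n
        t=M.T@(q-p); r=(R.from_matrix(M).inv()*w*R.from_matrix(M)).as_rotvec(degrees=True)
        out.append([round(float(v),3) for v in t]+[round(float(v),1) for v in r])
    print(out)
def go(x,y,z,h,n=1):
    """row for target world pose, tool down heading h deg"""
    o=get_obs(); p=np.array(o['tool_pos']); M=R.from_quat(o['ee_rot'])
    a=np.radians(h); T=np.array([[0,-np.sin(a),np.cos(a)],[0,np.cos(a),np.sin(a)],[-1,0,0]])
    t=M.as_matrix().T@(np.array([x,y,z])-p); r=(M.inv()*R.from_matrix(T)).as_rotvec(degrees=True)
    print([round(float(v),4) for v in t]+[round(float(v),1) for v in r], 'dist',round(np.linalg.norm(t),3))
def hd():
    z=R.from_quat(get_obs()['ee_rot']).as_matrix()[:,2]; return np.degrees(np.arctan2(z[1],z[0]))
E
python3 - <<'E'
from h import *
st(); print(hd())
p=np.array(get_obs()['tool_pos']); a=np.radians(hd())
c=p[:2]+.125*np.array([np.cos(a),np.sin(a)]); print('pan centre est',c)
arc((.598,.394),82,16,shift=(.005,0))
for n in('top','side'):
    im=np.load(f'pics/{n}0.npy').astype(int); m=(im[:,:,0]>im[:,:,2]+50)
    m[:, :330]=0; m[260:]=0
    print(n)
    for u in range(330,440,10):
        v=np.where(m[:,u])[0]
        if len(v): print(u,v.min(),v.max(),len(v))
E
```

```text
2.62 [0.477  0.4337 0.0271] [[0.004, 0.295, 0.956], [0.002, 0.956, -0.295], [-1.0, 0.003, 0.003]] [-0.8  0.4  6.6] 0.20554290438865896
-17.14507703678045
pan centre est [0.59647388 0.39689427]
[[-0.0, -0.011, 0.001, -5.1, 0.0, 0.0], [-0.0, -0.023, 0.002, -10.2, 0.0, 0.0], [-0.0, -0.034, 0.005, -15.4, 0.0, 0.0], [-0.0, -0.044, 0.008, -20.5, 0.1, 0.1], [-0.0, -0.055, 0.013, -25.6, 0.1, 0.1], [-0.0, -0.065, 0.019, -30.7, 0.1, 0.1], [-0.0, -0.074, 0.025, -35.9, 0.1, 0.1], [-0.0, -0.083, 0.032, -41.0, 0.1, 0.1], [-0.0, -0.092, 0.04, -46.1, 0.1, 0.1], [-0.0, -0.099, 0.049, -51.2, 0.2, 0.2], [-0.0, -0.106, 0.058, -56.4, 0.2, 0.2], [-0.0, -0.112, 0.068, -61.5, 0.2, 0.2], [-0.0, -0.117, 0.079, -66.6, 0.2, 0.2], [-0.0, -0.121, 0.089, -71.7, 0.2, 0.2], [-0.0, -0.124, 0.101, -76.9, 0.2, 0.2], [-0.0, -0.127, 0.112, -82.0, 0.3, 0.3], [-0.0, -0.127, 0.112, -82.0, 0.3, 0.3], [-0.0, -0.127, 0.112, -82.0, 0.3, 0.3]]
top
350 167 170 4
360 166 170 5
370 166 170 5
380 166 169 4
390 166 170 5
400 165 170 6
side
350 198 215 11
360 205 223 11
370 213 232 12
380 221 240 12
390 228 248 13
400 236 256 13
```

move_arm --pt "0 -0.011 0.001 -5.1 0 0" --pt "0 -0.023 0.002 -10.2 0 0" --pt "0 -0.034 0.005 -15.4 0 0" --pt "0 -0.044 0.008 -20.5 0 0" --pt "0 -0.055 0.013 -25.6 0 0" --pt "0 -0.065 0.019 -30.7 0 0" --pt "0 -0.074 0.025 -35.9 0 0" --pt "0 -0.083 0.032 -41 0 0" --pt "0 -0.092 0.04 -46.1 0 0" --pt "0 -0.099 0.049 -51.2 0 0" --pt "0 -0.106 0.058 -56.4 0 0" --pt "0 -0.112 0.068 -61.5 0 0" --pt "0 -0.117 0.079 -66.6 0 0" --pt "0 -0.121 0.089 -71.7 0 0" --pt "0 -0.124 0.101 -76.9 0 0" --pt "0 -0.127 0.112 -82 0 0" --pt "0 -0.127 0.112 -82 0 0" --pt "0 -0.127 0.112 -82 0 0" --pt "0 -0.127 0.112 -82 0 0"

```text
t: 5.0
tool_pos: [0.5465, 0.2792, 0.0273]
ee_rot: [-0.379, 0.596, 0.379, 0.599]
force: [-0.3, -2.8, 3.2]
gripper_width: 0.203
```

Run:
```python
from h import *
st(); print(hd())
p=np.array(get_obs()['tool_pos']); a=np.radians(hd())
print('pan centre est',p[:2]+.1245*np.array([np.cos(a),np.sin(a)]))
# fit rack from blue strips in side + grey rail
from scipy.optimize import least_squares
im=np.load('pics/side0.npy').astype(int); m=(im[:,:,0]>im[:,:,2]+50)
s=cal('side'); c=cal('top')
K=[];L=[]
for u in range(350,401,5):
    v=np.where(m[:260,u])[0]; v=v[v>150]
    g=np.where(np.diff(v)>1)[0]
    if len(g)>=1:
        a1=v[:g[0]+1].mean(); b1=v[g[-1]+1:].mean(); K.append((u,a1)); L.append((u,b1))
it=np.load('pics/top0.npy').astype(int); mt=(it[:,:,0]>it[:,:,2]+50)
T=[]
for u in range(350,401,5):
    v=np.where(mt[:260,u])[0]; v=v[v>150]; T.append((u,v.mean()))
print(K[:3],L[:3],T[:3])
def line(cc,x,th,z,uv):
    o,d=ray(cc,*uv); P=o+d*(z-o[2])/d[2]
    # perp offset from line through (x,-.266) dir (-sin,cos)
    return (P[0]-x)*np.cos(th)+(P[1]+.266)*np.sin(th)
for zk,zl in((.221,.19),):
    def f(q): return [line(s,q[0],q[1],zk,a) for a in K]+[line(s,q[0],q[1],zl,a) for a in L]
    r=least_squares(f,[.635,.01]); print(r.x, np.round(np.array(r.fun)*1000,1))
    def f2(q): return [line(c,q[0],q[1],.2055,a) for a in T]
    r=least_squares(f2,[.635,.01]); print('top',r.x,np.round(r.fun*1000,1))
```

```text
5.0 [0.5465 0.2792 0.0273] [[0.004, -0.905, 0.426], [0.002, 0.426, 0.905], [-1.0, -0.003, 0.003]] [-0.3 -2.8  3.2] 0.2027707978320808
64.80024668138059
pan centre est [0.59952041 0.39189992]
[(350, np.float64(200.0)), (355, np.float64(204.0)), (360, np.float64(207.0))] [(350, np.float64(212.5)), (355, np.float64(216.5)), (360, np.float64(220.5))] [(350, np.float64(168.5)), (355, np.float64(168.5)), (360, np.float64(168.0))]
[ 0.634621   -0.00123591] [-0.4 -0.8  1.4  1.   0.5  0.1 -0.3 -0.7  0.1 -0.3  0.5  0.3  0.3  0.4
 -0.8 -0.7 -0.7 -0.6 -0.5 -0.4  0.8  0.8]
top [0.63371328 0.00365905] [-0.4 -0.6  0.6  0.3  0.  -0.3  1.   0.7 -1.2  0.1 -0.2]
```

move_arm --pt "0 0 0 0 0 0" --pt "0 0 0 0 0 0" --pt "0 0 0 0 0 0" --pt "0 0 0 0 0 0" --pt "-0.02 0 0 0 0 0" --pt "-0.06 0 0 0 0 0" --pt "-0.12 0 0 0 0 0" --pt "-0.12 0 0 0 0 0" --pt "-0.12 0 0 0 0 0" --gripper 0

```text
t: 6.12
tool_pos: [0.5457, 0.279, 0.1468]
ee_rot: [-0.379, 0.596, 0.379, 0.598]
force: [-0.2, 0.6, -0.3]
gripper_width: 0.497
```

Run:
```python
from h import *
st(); go(.493,.1055,.13,0); go(.493,.1055,.042,0)
```

```text
6.12 [0.5457 0.279  0.1468] [[0.003, -0.905, 0.426], [0.001, 0.426, 0.905], [-1.0, -0.002, 0.003]] [-0.2  0.6 -0.3] 0.4967681025716716
[0.0163, -0.0262, -0.1794, 64.8, 0.2, 0.0] dist 0.182
[0.1043, -0.0259, -0.1797, 64.8, 0.2, 0.0] dist 0.209
```

move_arm --pt "0.01 -0.008 -0.05 10 0 0" --pt "0.016 -0.013 -0.1 20 0 0" --pt "0.016 -0.026 -0.15 30 0 0" --pt "0.016 -0.026 -0.179 40 0 0" --pt "0.016 -0.026 -0.179 50 0 0" --pt "0.016 -0.026 -0.179 60 0 0" --pt "0.016 -0.026 -0.179 64.8 0.2 0" --pt "0.016 -0.026 -0.179 64.8 0.2 0" --pt "0.016 -0.026 -0.179 64.8 0.2 0" --pt "0.06 -0.026 -0.18 64.8 0.2 0" --pt "0.09 -0.026 -0.18 64.8 0.2 0" --pt "0.104 -0.026 -0.18 64.8 0.2 0" --pt "0.104 -0.026 -0.18 64.8 0.2 0" --pt "0.104 -0.026 -0.18 64.8 0.2 0"

```text
t: 7.88
tool_pos: [0.4935, 0.1052, 0.0433]
ee_rot: [-0.0, 0.706, -0.0, 0.708]
force: [0.4, -0.7, -0.1]
gripper_width: 0.501
```

move_arm --pt "0 0 0 0 0 0" --pt "0 0 0 0 0 0" --pt "0 0 0 0 0 0" --pt "0 0 0 0 0 0" --pt "0 0 0 0 0 0" --pt "0 0 0 0 0 0" --gripper 1

```text
t: 8.62
tool_pos: [0.494, 0.1053, 0.0443]
ee_rot: [-0.0, 0.706, 0.0, 0.709]
force: [-1.4, 1.0, 6.4]
gripper_width: 0.201
```

Run:
```python
from h import *
st(); print(hd())
p=np.array(get_obs()['tool_pos']); a=np.radians(hd())
print('pan centre est',p[:2]+.1245*np.array([np.cos(a),np.sin(a)]))
arc((.618,.1055),-114,19,shift=(-.003,-.001),rep=1)
```

```text
8.62 [0.494  0.1053 0.0443] [[0.004, -0.001, 1.0], [-0.0, 1.0, 0.001], [-1.0, -0.0, 0.004]] [-1.4  1.   6.4] 0.2011296972870683
0.04144100896413268
pan centre est [0.61851676 0.10535695]
[[-0.0, 0.013, 0.001, 6.0, 0.0, -0.0], [-0.0, 0.026, 0.002, 12.0, 0.0, -0.1], [0.0, 0.038, 0.006, 18.0, 0.0, -0.1], [0.0, 0.05, 0.01, 24.0, 0.0, -0.1], [0.0, 0.062, 0.016, 30.0, 0.0, -0.1], [0.0, 0.073, 0.023, 36.0, 0.0, -0.2], [0.0, 0.083, 0.031, 42.0, 0.0, -0.2], [0.0, 0.092, 0.04, 48.0, 0.0, -0.2], [0.0, 0.1, 0.05, 54.0, 0.0, -0.2], [0.0, 0.107, 0.06, 60.0, 0.0, -0.3], [0.0, 0.113, 0.072, 66.0, 0.0, -0.3], [0.0, 0.117, 0.084, 72.0, 0.0, -0.3], [0.0, 0.121, 0.096, 78.0, 0.0, -0.3], [0.0, 0.123, 0.109, 84.0, 0.0, -0.4], [0.0, 0.123, 0.121, 90.0, 0.0, -0.4], [0.001, 0.123, 0.134, 96.0, 0.0, -0.4], [0.001, 0.121, 0.147, 102.0, 0.0, -0.4], [0.001, 0.117, 0.159, 108.0, 0.0, -0.5], [0.001, 0.112, 0.171, 114.0, 0.1, -0.5], [0.001, 0.112, 0.171, 114.0, 0.1, -0.5]]
```

Run:
```python
from h import *
o=get_obs(); p=np.array(o['tool_pos']); M=R.from_quat(o['ee_rot']).as_matrix(); c=np.array([.618,.1055,p[2]])
tip=np.array([.5250,.2355])
out=[]
for i in range(1,25):
    f=min(i/23,1); ang=-114*f
    k=np.interp(-ang,[0,30,82,114],[0,1,1,0]); e=np.interp(-ang,[0,114],[0,1])
    sh=np.array([.024*k-.003*e,-.035*k-.001*e,0])
    w=R.from_euler('z',ang,degrees=True); q=c+w.apply(p-c)+sh
    t=M.T@(q-p); out.append([0]+[round(float(v),3) for v in t[1:]]+[round(-ang,1),0,0])
    d=q[:2]-c[:2]-sh[:2]; d/=np.linalg.norm(d); A=c[:2]+sh[:2]
    s=np.clip((tip-A)@d,0,.175); print(round(ang),round(np.linalg.norm(tip-A-s*d)*1000),end=' ')
print(); print(out)
```

```text
-5 127 -10 122 -15 116 -20 108 -25 98 -30 86 -35 72 -40 57 -45 44 -50 33 -55 27 -59 30 -64 40 -69 53 -74 68 -79 82 -84 96 -89 107 -94 116 -99 123 -104 129 -109 133 -114 135 -114 135 
[[0, 0.005, 0.004, 5.0, 0, 0], [0, 0.01, 0.009, 9.9, 0, 0], [0, 0.014, 0.016, 14.9, 0, 0], [0, 0.019, 0.023, 19.8, 0, 0], [0, 0.023, 0.031, 24.8, 0, 0], [0, 0.027, 0.039, 29.7, 0, 0], [0, 0.035, 0.045, 34.7, 0, 0], [0, 0.044, 0.051, 39.7, 0, 0], [0, 0.052, 0.058, 44.6, 0, 0], [0, 0.059, 0.066, 49.6, 0, 0], [0, 0.066, 0.074, 54.5, 0, 0], [0, 0.071, 0.083, 59.5, 0, 0], [0, 0.076, 0.093, 64.4, 0, 0], [0, 0.081, 0.102, 69.4, 0, 0], [0, 0.084, 0.112, 74.3, 0, 0], [0, 0.086, 0.123, 79.3, 0, 0], [0, 0.09, 0.132, 84.3, 0, 0], [0, 0.096, 0.138, 89.2, 0, 0], [0, 0.101, 0.145, 94.2, 0, 0], [0, 0.105, 0.152, 99.1, 0, 0], [0, 0.109, 0.159, 104.1, 0, 0], [0, 0.111, 0.165, 109.0, 0, 0], [0, 0.112, 0.171, 114.0, 0, 0], [0, 0.112, 0.171, 114, 0, 0]]
```

move_arm --pt "0 0.005 0.004 5 0 0" --pt "0 0.01 0.009 9.9 0 0" --pt "0 0.014 0.016 14.9 0 0" --pt "0 0.019 0.023 19.8 0 0" --pt "0 0.023 0.031 24.8 0 0" --pt "0 0.027 0.039 29.7 0 0" --pt "0 0.035 0.045 34.7 0 0" --pt "0 0.044 0.051 39.7 0 0" --pt "0 0.052 0.058 44.6 0 0" --pt "0 0.059 0.066 49.6 0 0" --pt "0 0.066 0.074 54.5 0 0" --pt "0 0.071 0.083 59.5 0 0" --pt "0 0.076 0.093 64.4 0 0" --pt "0 0.081 0.102 69.4 0 0" --pt "0 0.084 0.112 74.3 0 0" --pt "0 0.086 0.123 79.3 0 0" --pt "0 0.09 0.132 84.3 0 0" --pt "0 0.096 0.138 89.2 0 0" --pt "0 0.101 0.145 94.2 0 0" --pt "0 0.105 0.152 99.1 0 0"

```text
t: 11.12
tool_pos: [0.6462, 0.21, 0.0446]
ee_rot: [0.539, 0.457, -0.538, 0.46]
force: [1.5, -2.6, -3.0]
gripper_width: 0.201
```

Run:
```python
from h import *
st(); h=hd();print(h)
p=np.array(get_obs()['tool_pos']); a=np.radians(h)
print('pan centre est',p[:2]+.1245*np.array([np.cos(a),np.sin(a)]))
b=np.radians(-114); q=np.array([.615,.1045])-.1245*np.array([np.cos(b),np.sin(b)]); go(*q,p[2],-114)
```

```text
11.12 [0.6462 0.21   0.0446] [[0.004, 0.987, -0.159], [-0.002, -0.159, -0.987], [-1.0, 0.004, 0.001]] [ 1.5 -2.6 -3. ] 0.20129073610914486
-99.1750378805082
pan centre est [0.62631203 0.08711226]
[0.0001, 0.0179, -0.0112, 14.8, 0.0, -0.3] dist 0.021
```

Finish the swing, release, and rise.

move_arm --pt "0 0.006 -0.004 5 0 0" --pt "0 0.012 -0.007 10 0 0" --pt "0 0.018 -0.011 14.8 0 0" --pt "0 0.018 -0.011 14.8 0 0" --pt "0 0.018 -0.011 14.8 0 0"

```text
t: 11.75
tool_pos: [0.6654, 0.2182, 0.0446]
ee_rot: [0.594, 0.385, -0.592, 0.387]
force: [0.2, 1.5, -1.8]
gripper_width: 0.198
```

move_arm --pt "0 0 0 0 0 0" --pt "0 0 0 0 0 0" --pt "0 0 0 0 0 0" --pt "0 0 0 0 0 0" --pt "-0.02 0 0 0 0 0" --pt "-0.06 0 0 0 0 0" --pt "-0.12 0 0 0 0 0" --pt "-0.18 0 0 0 0 0" --pt "-0.18 0 0 0 0 0" --pt "-0.18 0 0 0 0 0" --gripper 0

```text
t: 13.0
tool_pos: [0.6644, 0.2184, 0.2237]
ee_rot: [0.593, 0.385, -0.592, 0.387]
force: [0.2, -0.6, -0.7]
gripper_width: 0.501
```

Run:
```python
from h import *
st(); print(hd()); go(.40,0,.23,-7)
```

```text
13.0 [0.6644 0.2184 0.2237] [[0.002, 0.914, -0.405], [-0.001, -0.405, -0.914], [-1.0, 0.003, 0.0]] [ 0.2 -0.6 -0.7] 0.5009000487923141
-113.88000828782724
[-0.0066, -0.1533, 0.3067, -106.9, 0.2, -0.1] dist 0.343
```

move_arm --pt "0 -0.03 0.05 -10 0 0" --pt "0 -0.05 0.1 -20 0 0" --pt "-0.006 -0.08 0.15 -30 0 0" --pt "-0.006 -0.1 0.2 -40 0 0" --pt "-0.006 -0.13 0.25 -50 0 0" --pt "-0.006 -0.153 0.307 -60 0 0" --pt "-0.006 -0.153 0.307 -70 0 0" --pt "-0.006 -0.153 0.307 -80 0 0" --pt "-0.006 -0.153 0.307 -90 0 0" --pt "-0.006 -0.153 0.307 -100 0 0" --pt "-0.006 -0.153 0.307 -106.9 0.2 0" --pt "-0.006 -0.153 0.307 -106.9 0.2 0" --pt "-0.006 -0.153 0.307 -106.9 0.2 0"

```text
t: 14.62
tool_pos: [0.3999, -0.0003, 0.2287]
ee_rot: [0.044, 0.706, -0.043, 0.706]
force: [-0.4, -1.1, -1.3]
gripper_width: 0.498
```

Run:
```python
from h import *
st(); print(hd()); c=shot('top','t2'); im=np.load('pics/t2.npy')
a=cv2.resize(im[145:255,115:275],None,fx=5,fy=5,interpolation=cv2.INTER_CUBIC)
b=cv2.resize(im[215:275,295:400],None,fx=4,fy=4,interpolation=cv2.INTER_CUBIC)
cv2.imwrite('pics/t2a.png',np.vstack([a[:350],np.hstack([b,np.zeros((240,800-420,3),np.uint8)])]))
```

```text
14.62 [ 3.999e-01 -3.000e-04  2.287e-01] [[-0.0, 0.124, 0.992], [0.002, 0.992, -0.124], [-1.0, 0.002, -0.001]] [-0.4 -1.1 -1.3] 0.498293362686704
-7.118281308507998
```

View pics/t2a.png

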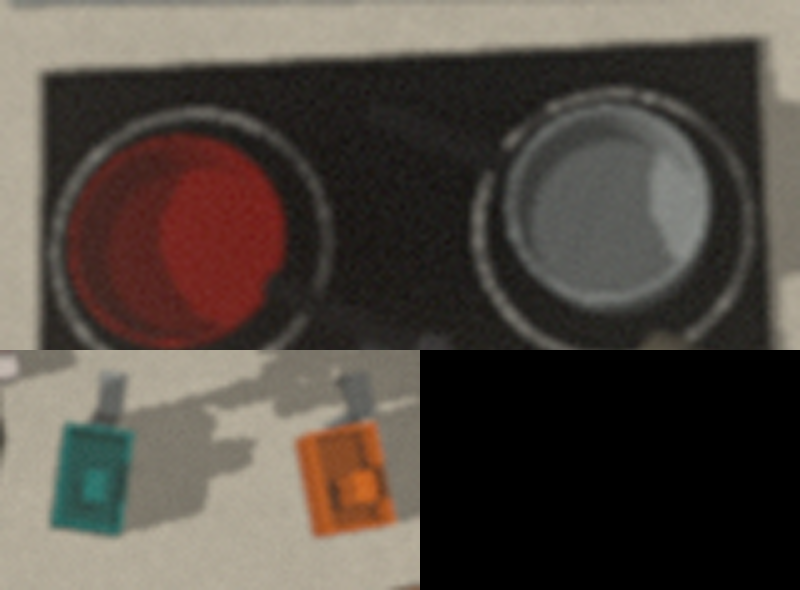

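Run:
```python
from h import *
go(.401,-.159,.15,-7.1);go(.401,-.159,.068,-7.1)
```

```text
[0.0787, -0.1574, 0.0206, 0.0, -0.0, -0.1] dist 0.177
[0.1607, -0.1575, 0.0207, 0.0, -0.0, -0.1] dist 0.226
```

move_arm --pt "0.02 -0.05 0.007 0 0 0" --pt "0.04 -0.1 0.014 0 0 0" --pt "0.07 -0.157 0.02 0 0 0" --pt "0.079 -0.157 0.021 0 0 0" --pt "0.079 -0.157 0.021 0 0 0" --pt "0.11 -0.157 0.021 0 0 0" --pt "0.14 -0.157 0.021 0 0 0" --pt "0.16 -0.157 0.021 0 0 0" --pt "0.16 -0.157 0.021 0 0 0" --pt "0.16 -0.157 0.021 0 0 0"

```text
t: 15.92
tool_pos: [0.402, -0.1582, 0.0698]
ee_rot: [0.044, 0.705, -0.043, 0.706]
force: [0.2, -0.9, 0.5]
gripper_width: 0.504
```

move_arm --pt "0 0 0 0 0 0" --pt "0 0 0 0 0 0" --pt "0 0 0 0 0 0" --pt "0 0 0 0 0 0" --pt "0 0 0 0 0 0" --pt "0 0 0 0 0 0" --gripper 1 --grip_force 50

```text
t: 16.68
tool_pos: [0.4025, -0.1584, 0.0708]
ee_rot: [0.043, 0.705, -0.044, 0.707]
force: [-0.2, 0.6, 7.7]
gripper_width: 0.206
```

Run:
```python
from h import *
st(); c=shot('side','s1',crop=(190,180,400,330),scale=3.8)
go(.48,-.158,.20,0)
```

```text
16.68 [ 0.4025 -0.1584  0.0708] [[0.003, 0.123, 0.992], [-0.001, 0.992, -0.123], [-1.0, -0.0, 0.003]] [-0.2  0.6  7.7] 0.20587909430704446
[-0.129, 0.0099, 0.0773, -7.0, 0.2, 0.0] dist 0.151
```

View pics/s1.png

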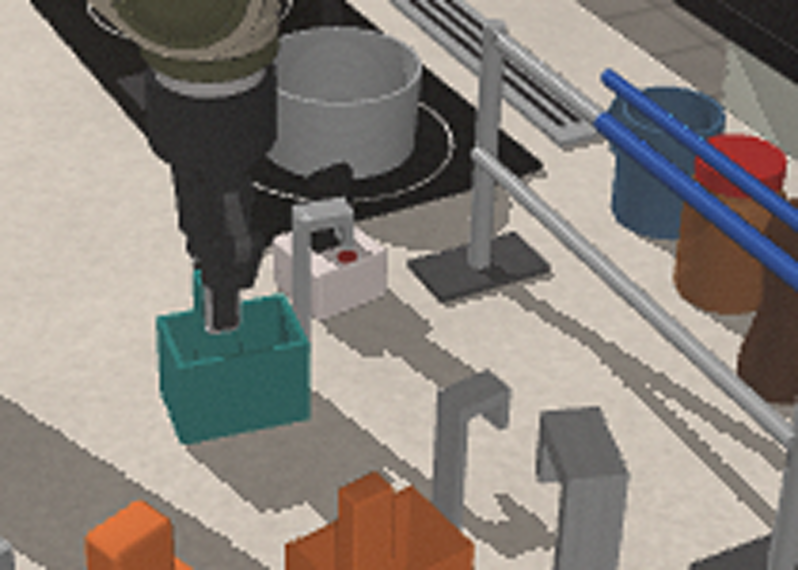

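Run:
```python
from h import *
s=cal('side')
P=atz(s,190+322/3.8,180+210/3.8,.138); print(P)
p=np.array(get_obs()['tool_pos']);h=np.radians(-7.1); d=(P-p)[:2]; print(d@[np.cos(h),np.sin(h)], d@[-np.sin(h),np.cos(h)])
for a in(42,76):
  for b in(-10,10):
    q=p[:2]+(a+10)/1000*np.array([np.cos(h),np.sin(h)])+b/1000*np.array([-np.sin(h),np.cos(h)])
    print(a,b,(proj(s,[*q,.138])-[190,180])*3.8)
```

```text
[ 0.4698 -0.1677  0.138 ]
0.06792712350167923 -0.0008950147915733113
42 -10 [301.72 221.92]
42 10 [291.84 205.2 ]
76 -10 [354.54 212.8 ]
76 10 [343.9  196.08]
```

move_arm --pt "-0.03 0 0 0 0 0" --pt "-0.07 0 0 0 0 0" --pt "-0.114 0 0 0 0 0" --pt "-0.118 0.002 0.02 -3 0 0" --pt "-0.118 0.01 0.06 -7 0.2 0" --pt "-0.118 0.01 0.077 -7 0.2 0" --pt "-0.118 0.01 0.077 -7 0.2 0" --pt "-0.118 0.01 0.077 -7 0.2 0"

```text
t: 17.73
tool_pos: [0.4789, -0.1576, 0.1888]
ee_rot: [0.0, 0.708, -0.0, 0.707]
force: [-0.1, -0.8, -3.4]
gripper_width: 0.2
```

Run:
```python
from h import *
st(); print(hd()); go(.565,-.158,.188,0)
```

```text
17.73 [ 0.4789 -0.1576  0.1888] [[-0.001, 0.001, 1.0], [0.0, 1.0, -0.001], [-1.0, 0.0, -0.001]] [-0.1 -0.8 -3.4] 0.20038741897370657
-0.05033775172238155
[0.0007, -0.0003, 0.0861, -0.1, -0.1, -0.0] dist 0.086
```

move_arm --pt "0 0 0.03 0 0 0" --pt "0 0 0.06 0 0 0" --pt "0 0 0.08 0 0 0" --pt "0 0 0.086 0 0 0" --pt "0 0 0.086 0 0 0" --pt "0 0 0.086 0 0 0"

```text
t: 18.48
tool_pos: [0.5641, -0.1577, 0.1889]
ee_rot: [0.001, 0.708, -0.0, 0.706]
force: [0.2, 0.2, -3.9]
gripper_width: 0.202
```

Run:
```python
from h import *
st(); c=shot('side','s2',crop=(230,140,420,280),scale=4)
```

```text
18.48 [ 0.5641 -0.1577  0.1889] [[-0.002, 0.001, 1.0], [0.0, 1.0, -0.001], [-1.0, 0.0, -0.002]] [ 0.2  0.2 -3.9] 0.20238484706236032
```

View pics/s2.png

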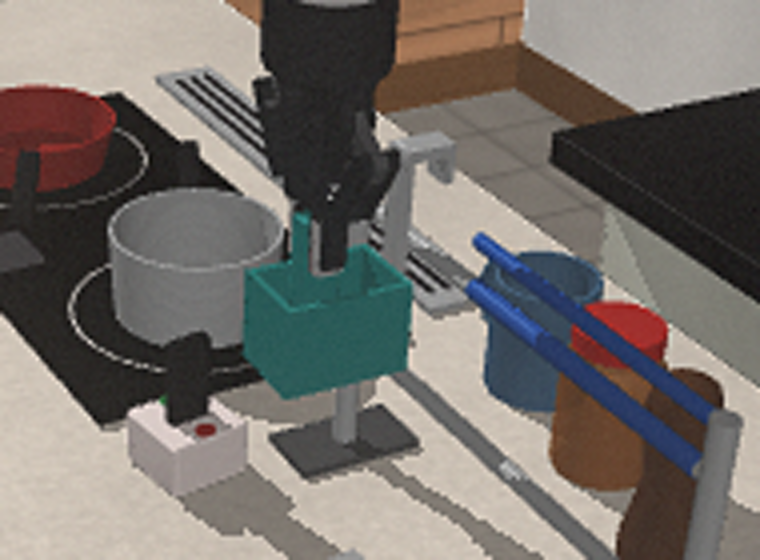

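move_arm --pt "0.01 0 0.001 0 0 0" --pt "0.02 0 0.001 0 0 0" --pt "0.03 0 0.001 0 0 0" --pt "0.04 0 0.001 0 0 0" --pt "0.046 0 0.001 0 0 0" --pt "0.048 0 0.001 0 0 0" --pt "0.048 0 0.001 0 0 0"

```text
t: 19.4
tool_pos: [0.5653, -0.1578, 0.141]
ee_rot: [0.0, 0.708, -0.0, 0.707]
force: [0.0, -0.9, -3.4]
gripper_width: 0.202
```

Run:
```python
from h import *
st(); c=shot('side','s3',crop=(270,160,410,265),scale=5.5)
go(.565,-.368,.141,0)
```

```text
19.4 [ 0.5653 -0.1578  0.141 ] [[-0.001, 0.001, 1.0], [0.0, 1.0, -0.001], [-1.0, 0.0, -0.001]] [ 0.  -0.9 -3.4] 0.202446383299707
[0.0002, -0.2103, -0.0, -0.1, -0.1, 0.0] dist 0.21
```

View pics/s3.png

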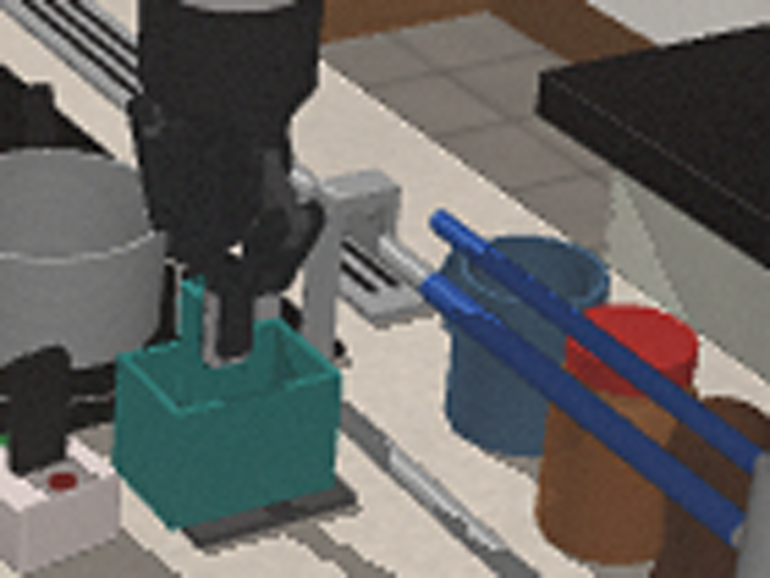

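move_arm --pt "0 -0.015 0 0 0 0" --pt "0 -0.035 0 0 0 0" --pt "0 -0.055 0 0 0 0" --pt "0 -0.075 0 0 0 0" --pt "0 -0.095 0 0 0 0" --pt "0 -0.115 0 0 0 0" --pt "0 -0.135 0 0 0 0" --pt "0 -0.155 0 0 0 0" --pt "0 -0.175 0 0 0 0" --pt "0 -0.195 0 0 0 0" --pt "0 -0.21 0 0 0 0" --pt "0 -0.21 0 0 0 0" --pt "0.003 -0.21 0 0 0 0" --pt "0.004 -0.21 0 0 0 0" --pt "0.004 -0.21 0 0 0 0"

```text
t: 21.32
tool_pos: [0.5651, -0.3673, 0.1373]
ee_rot: [0.0, 0.707, -0.0, 0.707]
force: [-0.5, 0.2, -3.9]
gripper_width: 0.206
```

Run:
```python
from h import *
st(); c=shot('side','s4',crop=(300,170,460,290),scale=5)
```

```text
21.32 [ 0.5651 -0.3673  0.1373] [[-0.001, 0.001, 1.0], [-0.0, 1.0, -0.001], [-1.0, -0.0, -0.001]] [-0.5  0.2 -3.9] 0.2058698781680983
```

View pics/s4.png

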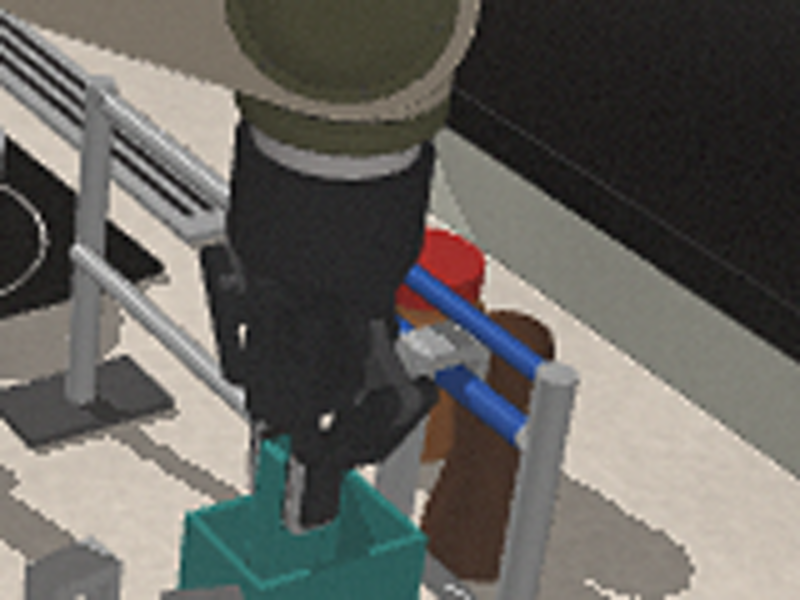

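move_arm --pt "0.001 0 0 0 0 0" --pt "0.002 0 0 0 0 0" --pt "0.002 0 0 0 0 0" --pt "0.002 0 0 0 0 0"

```text
t: 21.88
tool_pos: [0.5656, -0.3676, 0.1362]
ee_rot: [-0.0, 0.707, -0.001, 0.707]
force: [1.6, 0.3, 4.2]
gripper_width: 0.202
```

move_arm --pt "0 0 0 0 0 0" --pt "0 0 0 0 0 0" --pt "0 0 0 0 0 0" --pt "0 0 0 0 0 0" --pt "0 0 0 0 0 0" --pt "-0.01 0 0 0 0 0" --pt "-0.03 0 0 0 0 0" --pt "-0.06 0 0 0 0 0" --pt "-0.1 0 0 0 0 0" --pt "-0.1 0 -0.05 0 0 0" --pt "-0.1 0 -0.1 0 0 0" --pt "-0.1 0.05 -0.16 0 0 0" --pt "-0.1 0.11 -0.16 0 0 0" --pt "-0.1 0.11 -0.16 0 0 0" --pt "-0.1 0.11 -0.16 0 0 0" --gripper 0

```text
t: 23.75
tool_pos: [0.406, -0.2575, 0.2368]
ee_rot: [-0.001, 0.706, -0.001, 0.708]
force: [0.0, -0.4, -0.4]
gripper_width: 0.498
```

Run:
```python
from h import *
st(); shot('side','s5');shot('top','t5')
a=cv2.resize(np.load('pics/s5.npy')[190:380,230:450],None,fx=2,fy=2,interpolation=cv2.INTER_CUBIC)
b=cv2.resize(np.load('pics/t5.npy')[155:275,310:450],None,fx=2.6,fy=2.6,interpolation=cv2.INTER_CUBIC)
W=np.zeros((380,440+b.shape[1],3),np.uint8); W[:,:440]=a; W[:b.shape[0],440:]=b; print(W.shape); cv2.imwrite('pics/m5.png',W)
```

```text
23.75 [ 0.406  -0.2575  0.2368] [[0.002, 0.0, 1.0], [-0.003, 1.0, -0.0], [-1.0, -0.003, 0.002]] [ 0.  -0.4 -0.4] 0.4980822766868818
(380, 804, 3)
```

View pics/m5.png

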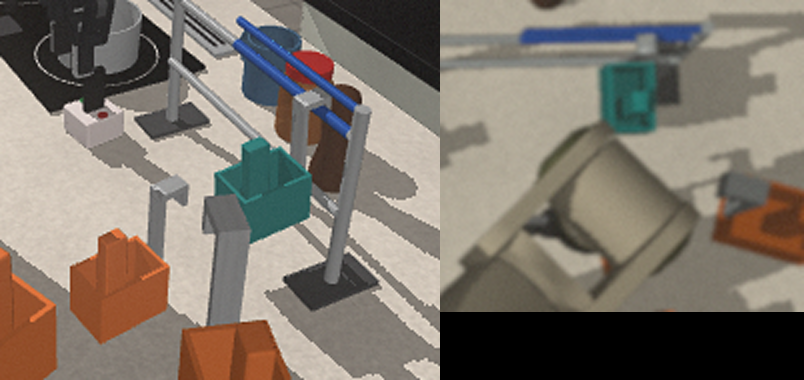

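Run:
```python
from h import *
s=cal('side');c=cal('top')
H=atz(s,230+172/2,190+187/2,.138); P=atz(s,230+112/2,190+241/2,.105); T=atz(c,386.4,249.,.105)
print(H,P,T,np.degrees(np.arctan2(H[1]-T[1],H[0]-T[0])),np.linalg.norm((H-T)[:2]))
im=np.load('pics/s5.npy'); cv2.imwrite('pics/o5.png',cv2.resize(im[270:370,255:335],None,fx=6,fy=6,interpolation=cv2.INTER_CUBIC))
```

```text
[ 0.4671 -0.3634  0.138 ] [ 0.3944 -0.3758  0.105 ] [ 0.3979 -0.3695  0.105 ] 5.037618225395679 0.06946833811168945
```

View pics/o5.png

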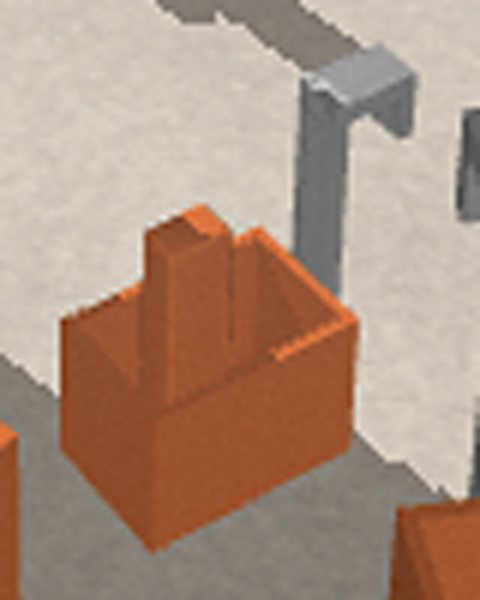

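Run:
```python
from h import *
s=cal('side')
f=lambda u,v,z:atz(s,255+u/6,270+v/6,z)
H=f(362,75,.138);P=f(187,229,.105);A=f(152,550,0);B=f(355,450,0)
print(H,P,A,B); an=lambda d:np.degrees(np.arctan2(d[1],d[0])); print(an(H-P),an(B-A),np.linalg.norm((H-P)[:2]),np.linalg.norm(B-A))
go(.3965,-.3715,.15,8.5);go(.3965,-.3715,.07,8.5)
```

```text
[ 0.4675 -0.3601  0.138 ] [ 0.3977 -0.37    0.105 ] [ 0.3714 -0.4012  0.    ] [ 0.4551 -0.3915  0.    ]
8.072634189362219 6.610523693058332 0.07049858154601413 0.0842601922618267
[0.0863, -0.1129, -0.0096, -8.6, 0.1, 0.1] dist 0.142
[0.1663, -0.1127, -0.0097, -8.6, 0.1, 0.1] dist 0.201
```

move_arm --pt "0 -0.05 -0.004 -4 0 0" --pt "0.03 -0.1 -0.008 -8 0.1 0.1" --pt "0.07 -0.112 -0.008 -8 0.1 0.1" --pt "0.086 -0.112 -0.008 -8 0.1 0.1" --pt "0.086 -0.112 -0.008 -8 0.1 0.1" --pt "0.11 -0.112 -0.008 -8 0.1 0.1" --pt "0.14 -0.112 -0.008 -8 0.1 0.1" --pt "0.166 -0.112 -0.008 -8 0.1 0.1" --pt "0.166 -0.112 -0.008 -8 0.1 0.1" --pt "0.166 -0.112 -0.008 -8 0.1 0.1"

```text
t: 25.1
tool_pos: [0.3988, -0.3717, 0.0718]
ee_rot: [-0.05, 0.705, 0.048, 0.706]
force: [0.3, 0.5, 0.0]
gripper_width: 0.497
```

move_arm --pt "0 0 0 0 0 0" --pt "0 0 0 0 0 0" --pt "0 0 0 0 0 0" --pt "0 0 0 0 0 0" --pt "0 0 0 0 0 0" --pt "0 0 0 0 0 0" --gripper 1

```text
t: 25.85
tool_pos: [0.3991, -0.3721, 0.0729]
ee_rot: [-0.051, 0.705, 0.047, 0.706]
force: [-2.1, 1.1, 6.1]
gripper_width: 0.2
```

Run:
```python
from h import *
st(); print(hd()); go(.40,-.30,.19,0); go(.48,-.158,.19,0); shot('side','s6',crop=(250,230,350,330),scale=6)
```

```text
25.85 [ 0.3991 -0.3721  0.0729] [[0.002, -0.138, 0.99], [-0.004, 0.99, 0.138], [-1.0, -0.004, 0.001]] [-2.1  1.1  6.1] 0.20019112959701352
7.943376419023572
[-0.1174, 0.0707, 0.011, 7.9, 0.1, 0.3] dist 0.138
[-0.1178, 0.2003, 0.1099, 7.9, 0.1, 0.3] dist 0.257
```

View pics/s6.png

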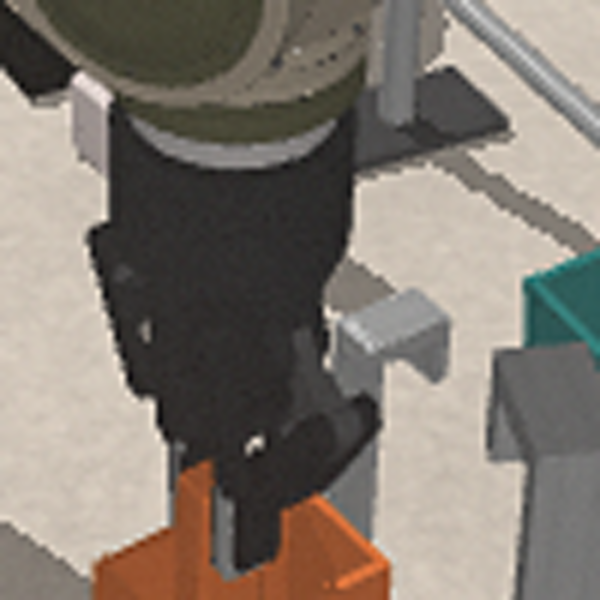

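Run:
```python
from h import *
s=cal('side'); p=np.array(get_obs()['tool_pos']);h=np.radians(7.94)
ex=np.array([np.cos(h),np.sin(h)]);ey=np.array([-ex[1],ex[0]])
for u,v in((396,322),):
    d=(atz(s,250+u/6,230+v/6,.138)-p)[:2]; print(d@ex,d@ey)
for a,b in((42,-10),(42,10),(76,-10),(76,10)):
    print((proj(s,[*(p[:2]+(a+10)/1000*ex+b/1000*ey),.138])-[250,230])*6)
```

```text
0.06820985311693122 -0.0012561081591125395
[373.2 353.4]
[336.6 321. ]
[454.2 317.4]
[417.  286.2]
```

move_arm --pt "-0.03 0 0 0 0 0" --pt "-0.07 0 0 0 0 0" --pt "-0.11 0 0 0 0 0" --pt "-0.118 0.03 0.005 3 0 0.1" --pt "-0.118 0.07 0.011 7.9 0.1 0.3" --pt "-0.118 0.12 0.05 7.9 0.1 0.3" --pt "-0.118 0.16 0.08 7.9 0.1 0.3" --pt "-0.118 0.2 0.11 7.9 0.1 0.3" --pt "-0.118 0.2 0.11 7.9 0.1 0.3" --pt "-0.118 0.2 0.11 7.9 0.1 0.3" --pt "-0.118 0.2 0.11 7.9 0.1 0.3"

```text
t: 27.28
tool_pos: [0.4797, -0.1592, 0.1901]
ee_rot: [0.001, 0.707, 0.0, 0.707]
force: [0.6, -1.1, -3.2]
gripper_width: 0.202
```

Run:
```python
from h import *
st(); print(hd()); go(.565,-.158,.190,0)
```

```text
27.27 [ 0.4797 -0.1592  0.1901] [[-0.0, 0.001, 1.0], [0.001, 1.0, -0.001], [-1.0, 0.001, -0.0]] [ 0.6 -1.1 -3.2] 0.20206630327880679
-0.043894770044226046
[0.0001, 0.0013, 0.0853, -0.0, -0.0, -0.0] dist 0.085
```

move_arm --pt "0 0 0.03 0 0 0" --pt "0 0 0.06 0 0 0" --pt "0 0 0.08 0 0 0" --pt "0 0.001 0.086 0 0 0" --pt "0 0.001 0.086 0 0 0" --pt "0.01 0.001 0.086 0 0 0" --pt "0.02 0.001 0.086 0 0 0" --pt "0.03 0.001 0.086 0 0 0" --pt "0.04 0.001 0.086 0 0 0" --pt "0.047 0.001 0.086 0 0 0" --pt "0.047 0.001 0.086 0 0 0"

```text
t: 28.65
tool_pos: [0.5655, -0.1581, 0.1425]
ee_rot: [0.001, 0.708, 0.0, 0.707]
force: [-0.6, -0.2, -2.2]
gripper_width: 0.202
```

Run:
```python
from h import *
st(); go(.5652,-.275,.1432,0); shot('side','s7',crop=(270,160,410,265),scale=5.5)
```

```text
28.65 [ 0.5655 -0.1581  0.1425] [[-0.001, 0.001, 1.0], [0.001, 1.0, -0.001], [-1.0, 0.001, -0.001]] [-0.6 -0.2 -2.2] 0.2016135262995437
[-0.0009, -0.1169, -0.0003, -0.0, -0.1, -0.1] dist 0.117
```

View pics/s7.png

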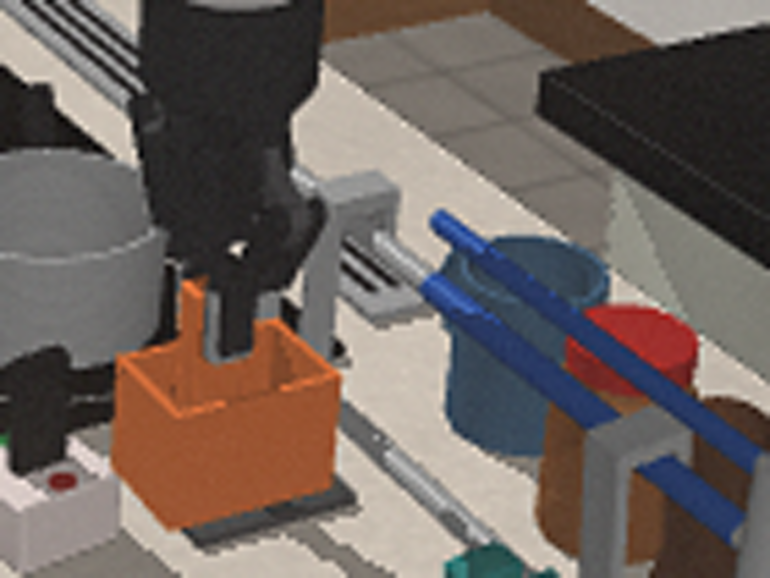

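move_arm --pt "0 -0.015 0 0 0 0" --pt "-0.001 -0.035 0 0 0 0" --pt "-0.001 -0.055 0 0 0 0" --pt "-0.001 -0.075 0 0 0 0" --pt "-0.001 -0.095 0 0 0 0" --pt "-0.001 -0.112 0 0 0 0" --pt "-0.001 -0.117 0 0 0 0" --pt "0.001 -0.117 0 0 0 0" --pt "0.003 -0.117 0 0 0 0" --pt "0.005 -0.117 0 0 0 0" --pt "0.005 -0.117 0 0 0 0"

```text
t: 30.08
tool_pos: [0.5661, -0.2748, 0.1386]
ee_rot: [0.0, 0.707, 0.0, 0.707]
force: [-0.4, 2.8, 2.7]
gripper_width: 0.201
```

move_arm --pt "0 0 0 0 0 0" --pt "0 0 0 0 0 0" --pt "0 0 0 0 0 0" --pt "0 0 0 0 0 0" --pt "0 0 0 0 0 0" --pt "-0.01 0 0 0 0 0" --pt "-0.03 0 0 0 0 0" --pt "-0.06 0 0 0 0 0" --pt "-0.1 0 0 0 0 0" --pt "-0.1 0 -0.05 0 0 0" --pt "-0.1 0 -0.1 0 0 0" --pt "-0.1 0 -0.15 0 0 0" --pt "-0.1 0.05 -0.2 0 0 0" --pt "-0.1 0.1 -0.23 0 0 0" --pt "-0.1 0.1 -0.23 0 0 0" --pt "-0.1 0.1 -0.23 0 0 0" --gripper 0

```text
t: 32.08
tool_pos: [0.3364, -0.1752, 0.2393]
ee_rot: [-0.001, 0.706, -0.0, 0.708]
force: [-0.2, -0.5, 0.6]
gripper_width: 0.502
```

Run:
```python
from h import *
st(); print(hd()); shot('side','s8');shot('top','t8')
S=np.load('pics/s8.npy');T=np.load('pics/t8.npy')
a=cv2.resize(S[150:350,180:440],None,fx=1.5,fy=1.5,interpolation=cv2.INTER_CUBIC)
b=cv2.resize(T[130:280,110:450],None,fx=2.3,fy=2.3,interpolation=cv2.INTER_CUBIC)[:300]
b=cv2.resize(T[140:265,110:440],None,fx=2.4,fy=2.4,interpolation=cv2.INTER_CUBIC)[:,:800]
W=np.zeros((600,800,3),np.uint8); W[:300,:390]=a; W[300:300+b.shape[0],:b.shape[1]]=b
d=cv2.resize(S[190:270,320:420],None,fx=4,fy=3.75,interpolation=cv2.INTER_CUBIC); W[:300,400:800]=d
cv2.imwrite('pics/m8.png',W)
```

```text
32.08 [ 0.3364 -0.1752  0.2393] [[0.002, -0.0, 1.0], [-0.001, 1.0, 0.0], [-1.0, -0.001, 0.002]] [-0.2 -0.5  0.6] 0.5016833343002585
0.016091366786665857
```

View pics/m8.png

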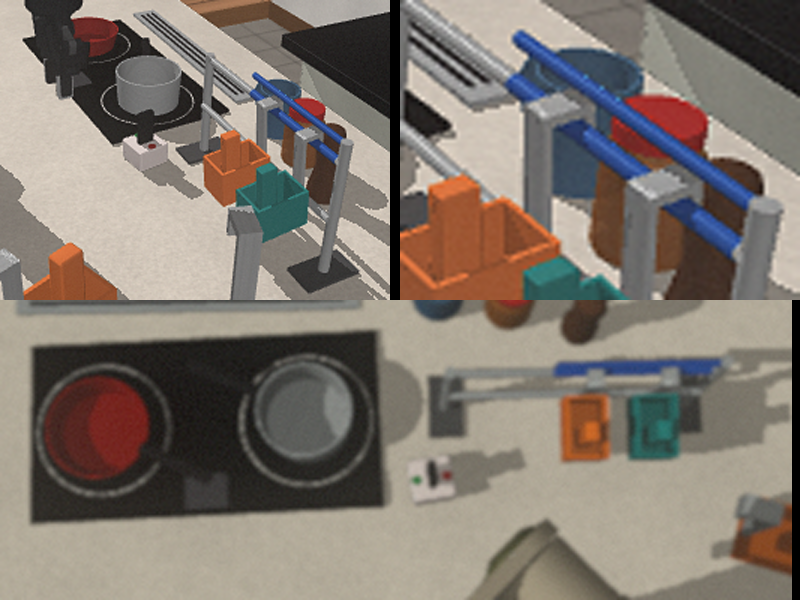

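Run:
```python
from h import *
go(.528,-.116,.17,8);go(.528,-.116,.076,8)
```

```text
[0.069, 0.0598, 0.1912, -8.0, 0.1, 0.0] dist 0.212
[0.163, 0.0598, 0.191, -8.0, 0.1, 0.0] dist 0.258
```

move_arm --pt "0 0 0.05 -4 0 0" --pt "0 0.03 0.1 -8 0.1 0" --pt "0.03 0.06 0.15 -8 0.1 0" --pt "0.069 0.06 0.191 -8 0.1 0" --pt "0.069 0.06 0.191 -8 0.1 0" --pt "0.069 0.06 0.191 -8 0.1 0" --pt "0.1 0.06 0.191 -8 0.1 0" --pt "0.13 0.06 0.191 -8 0.1 0" --pt "0.163 0.06 0.191 -8 0.1 0" --pt "0.163 0.06 0.191 -8 0.1 0" --pt "0.163 0.06 0.191 -8 0.1 0" --gripper 1

```text
t: 33.55
tool_pos: [0.5286, -0.1166, 0.0781]
ee_rot: [-0.05, 0.705, 0.048, 0.706]
force: [0.5, 0.6, 0.2]
gripper_width: 0.001
```

Run:
```python
from h import *
st(); print(hd()); go(.5215+.012*.139,-.0715-.012*.99,.076,8)
S0=np.load('pics/s8.npy');T0=np.load('pics/t8.npy'); shot('side','s9');shot('top','t9');S=np.load('pics/s9.npy');T=np.load('pics/t9.npy')
W=np.zeros((600,800,3),np.uint8)
W[:300,:400]=cv2.resize(T[200:245,270:330],(400,300),interpolation=cv2.INTER_CUBIC)
W[:300,400:]=cv2.resize(S[200:290,230:350],(400,300),interpolation=cv2.INTER_CUBIC)
W[300:,:]=cv2.resize(T[140:265,107:440],(800,300),interpolation=cv2.INTER_CUBIC)
cv2.imwrite('pics/m9.png',W)
```

```text
33.55 [ 0.5286 -0.1166  0.0781] [[0.003, -0.138, 0.99], [-0.002, 0.99, 0.138], [-1.0, -0.002, 0.002]] [0.5 0.6 0.2] 0.0012348778541006098
7.954002441442551
[0.002, 0.0336, -0.0008, -0.0, 0.1, 0.1] dist 0.034
```

View pics/m9.png

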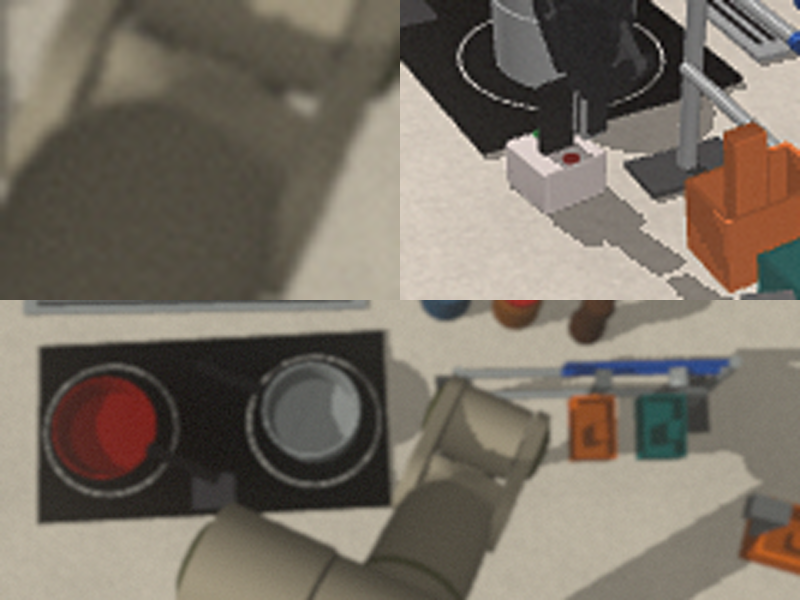

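move_arm --pt "0 0.01 0 0 0 0" --pt "0 0.02 0 0 0 0" --pt "0 0.03 0 0 0 0" --pt "0 0.035 0 0 0 0" --pt "0 0.035 0 0 0 0"

```text
t: 34.28
tool_pos: [0.5238, -0.0814, 0.0779]
ee_rot: [-0.05, 0.704, 0.049, 0.706]
force: [-0.6, -1.4, 0.2]
gripper_width: -0.003
```

move_arm --pt "0 0.004 0 0 0 0" --pt "0 0.008 0 0 0 0" --pt "0 0.008 0 0 0 0"

```text
t: 34.65
tool_pos: [0.5227, -0.0734, 0.0779]
ee_rot: [-0.05, 0.704, 0.049, 0.706]
force: [-1.0, -2.7, -0.5]
gripper_width: 0.003
```

Run:
```python
from h import *
st(); s=cal('side'); shot('side','s10'); im=np.load('pics/s10.npy')
# projected tip for angles
b=np.array([.522,-.0718]); ey=np.array([-.139,.99])
for th in(0,.1,.2,.3,.4,.5): print(th,proj(s,[*(b+ey*.064*np.sin(th)),.036+.064*np.cos(th)]))
cv2.imwrite('pics/z10.png',cv2.resize(im[200:260,240:320],(800,600),interpolation=cv2.INTER_CUBIC))
```

```text
34.65 [ 0.5227 -0.0734  0.0779] [[0.003, -0.14, 0.99], [-0.002, 0.99, 0.14], [-1.0, -0.002, 0.003]] [-1.  -2.7 -0.5] 0.0032688349333060873
0 [276.7 224.9]
0.1 [275.3 223.9]
0.2 [273.9 223.2]
0.3 [272.6 222.7]
0.4 [271.3 222.4]
0.5 [270.1 222.4]
```

move_arm --pt "0 0.002 0 0 0 0" --pt "0 0.004 0 0 0 0" --pt "0 0.004 0 0 0 0"

```text
t: 35.08
tool_pos: [0.5222, -0.0695, 0.0779]
ee_rot: [-0.05, 0.704, 0.049, 0.706]
force: [0.5, -2.7, 0.2]
gripper_width: 0.0
```

Run:
```python
from h import *
st(); S=[]
for i in range(3):
    c=camera('side'); S.append(get_obs()['force'][1])
print(S); im=c['color']
# dark paddle / green dot print
g=(im[:,:,1].astype(int)>im[:,:,0]+25)&(im[:,:,1].astype(int)>im[:,:,2]+15); ys,xs=np.where(g[200:260,250:310]); print('green px',len(xs))
print(im[214:234,258:296,:].mean(2).astype(int)[::2])
```

```text
35.08 [ 0.5222 -0.0695  0.0779] [[0.003, -0.14, 0.99], [-0.002, 0.99, 0.14], [-1.0, -0.003, 0.003]] [ 0.5 -2.7  0.2] 0.0004670569322614228
[np.float64(-2.9301306146730965), np.float64(-2.950643113211545), np.float64(-2.9929070464837677)]
green px 0
[[ 96 108 102 102  98 102 104 109 112  94 119  77  34  42  39  43  39  38
   40  38  37  40  40  37  40  42  38  38  38  31  46  55  43  30  69 111
  106 104]
 [ 72 110 102  99 100 101 106 106 109 111 112  95  38  40  38  43  37  37
   42  40  38  37  36  38  38  41  42  37  35  39  36  32  72 112 109 107
  102  96]
 [ 36 116 102 103  99 102 107 109 109 108 114 116  74  35  40  35  41  42
   41  39  37  40  41  38  40  39  41  41  35  30  54 116 110 106 107 106
  100  97]
 [ 31  36 109 105 102 100 103 108 106 110 111 113 117 108  81  36  38  39
   42  36  43  43  36  37  35  38  37  73  70 119 113 110 109 109 104 100
  100  96]
 [ 37  34  33  45 117 102 107 103 111 111 115  93  73  66  90  88 110  97
   40  42  40  39  38  60 123 118 116 114 112 112 112 111 108 105 106 105
  102 100]
 [ 37  38  36  38  32  29  42  86  91  38  38  35  33  70  89  86 111  91
   34  42  39  39  43  55 120 115 113 116 113 113 112 110 106 108 110  57
   27  30]
 [ 33  37  38  37  34  34  32  36  32  36  34  40  36  73  78  81 110  91
   38  42  42  45  40  57 123 122 118 124  89  61  58  25  28  27  28  30
   33  34]
 [ 69  37  35  33  37  35  36  38  36  35  40  37  41  66  68  89 109  91
   37  39  44  40  40  35  30  28  29  33  32  28  30  35  31  31  33  28
   31  32]
 [ 29  31  66 162 164  66  69  35  42  32  39  39  39  63  66  92 114  91
   37  43  37  42  42  32  32  34  35  29  31  31  33  33  29  30  33  31
   77 105]
 [ 40  36  38  35  32  32  31  33  30  64  60  35  36  40  35  58 112 116
   93  98  74  70  44  47  51  73  79  74 111  76  74  71  46  29  31  31
   27  30]]
```

move_arm --pt "0 0.002 0 0 0 0" --pt "0 0.004 0 0 0 0" --pt "0 0.005 0 0 0 0" --pt "0 0.005 0 0 0 0"

```text
t: 35.72
tool_pos: [0.5215, -0.0646, 0.0779]
ee_rot: [-0.05, 0.704, 0.049, 0.706]
force: [0.9, -3.6, 0.8]
gripper_width: -0.002
```

move_arm --pt "0 0.001 0 0 0 0" --pt "0 0.002 0 0 0 0" --pt "0 0.002 0 0 0 0"

```text
t: 36.1
tool_pos: [0.5213, -0.0625, 0.078]
ee_rot: [-0.05, 0.704, 0.049, 0.706]
force: [0.3, -3.0, -0.1]
gripper_width: -0.001
```

move_arm --pt "0 0.001 0 0 0 0" --pt "0 0.002 0 0 0 0" --pt "0 0.002 0 0 0 0" --pt "0 0.002 0 0 0 0" --pt "0 0.002 0 0 0 0" --pt "0 0.002 0 0 0 0"

```text
t: 36.85
tool_pos: [0.5213, -0.0618, 0.0782]
ee_rot: [-0.051, 0.704, 0.048, 0.707]
force: [0.2, -9.0, -0.3]
gripper_width: -0.002
```

move_arm --pt "0 0 0 0 0 0" --pt "0 0 0 0 0 0" --pt "0 0 0 0 0 0" --pt "0 0 0 0 0 0" --pt "0 0 0 0 0 0" --pt "0 -0.008 0 0 0 0" --pt "0 -0.016 0 0 0 0" --pt "0 -0.024 0 0 0 0" --pt "0 -0.032 0 0 0 0" --pt "0 -0.042 0 0 0 0" --pt "0 -0.054 0 0 0 0" --pt "0 -0.058 0 0 0 0" --pt "0 -0.058 0 0 0 0" --pt "-0.04 -0.058 0 0 0 0" --pt "-0.09 -0.058 0 0 0 0" --pt "-0.14 -0.058 0 0 0 0" --pt "-0.16 -0.058 -0.04 0 0 0" --pt "-0.16 -0.058 -0.09 0 0 0" --pt "-0.16 -0.058 -0.15 0 0 0" --pt "-0.16 -0.058 -0.15 0 0 0"

```text
t: 39.35
tool_pos: [0.3776, -0.1389, 0.2381]
ee_rot: [-0.05, 0.704, 0.047, 0.707]
force: [0.6, 0.5, 0.6]
gripper_width: 0.0
```

Run:
```python
from h import *
st(); shot('side','s11');shot('top','t11')
S=np.load('pics/s11.npy').astype(int);S8=np.load('pics/s8.npy').astype(int);T=np.load('pics/t11.npy').astype(int);T8=np.load('pics/t8.npy').astype(int)
# compare regions with s8/t8
d=lambda A,B,r:(np.abs(A-B)[r[1]:r[3],r[0]:r[2]].max(2)>40).mean().round(3)
print('toggle side',d(S,S8,(260,215,295,265)),'toggle top',d(T,T8,(278,200,302,228)))
print('caddies side',d(S,S8,(310,200,420,310)),'top',d(T,T8,(335,160,415,210)))
print('hob top',d(T,T8,(118,150,270,235)),'bystanders',d(T,T8,(270,110,380,158)))
g=cal('top')
for n,m,z in(('skillet',(T[:,:,2]>T[:,:,1]+50)&(T[:,:,2]>80),.05),):
    ys,xs=np.where(m[150:240,110:190]); print(n,atz(g,110+(xs.min()+xs.max())/2,150+(ys.min()+ys.max())/2,z))
```

```text
39.35 [ 0.3776 -0.1389  0.2381] [[0.003, -0.138, 0.99], [-0.004, 0.99, 0.138], [-1.0, -0.005, 0.003]] [0.6 0.5 0.6] 0.00016168432696186654
toggle side 0.0 toggle top 0.004
caddies side 0.004 top 0.0
hob top 0.0 bystanders 0.0
skillet [0.6018 0.3857 0.05  ]
```

```bash
python3 -c "
from station import *
print(sign_off())"
```

```text
the job is handed in; nothing more can be done
None
```

I finished the whole job in the order you asked and handed it in at about 39 s of robot time.

- **Pans:** Both handles are turned inward over the glass, about 25° off the line between the rings and on opposite sides of it. By the planned geometry the handles stay more than 10 cm apart. Both pans look well inside their rings. Neither appeared to tip, and the last frame matches the earlier view of the hob.
- **Caddies:** The teal and the smallest orange caddy hang by their hooks under the keeper bar on the blue stretch, about 9 cm apart. The two bigger orange caddies I left alone, and there was no yellow one.
- **Toggle:** I pushed it to the green side until it met its stop (the side force rose from about 3 to 9 N). It stayed near full throw for about 2 s, then I backed off slowly. The duration and angle are estimates from force and geometry, because my picture allowance ran out during the push.
- **Last checks:** Comparing the final frames with those taken before the toggle push showed the toggle back in the middle. The pans, caddies, mug, jar and mill had not moved. The gripper was clear of everything.

No check failed. The one disagreement was a rough colour-mask estimate putting the skillet centre about 8 mm from its ring centre, which is still well inside the ring.

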